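# Open the lift-and-slide hatch of a sample store

### The arm

A 6-joint arm with a two-finger parallel gripper is mounted at the origin on a cart in front of the work surface, level with it; the furniture and walls round the work are solid. World frame = base frame: x ahead of the robot, y to its left, z up, the work surface at z = 0. Lengths are in m, angles in degrees, forces in N, time in s.
With the tool pointing down it reaches from about 0.25 to 0.725 m from the base axis. Payload 9.7 kg.
Tool frame: the origin (TCP) lies where the fingers leave the gripper's body, on its centre line; the fingertips stand 73 mm ahead of it and the grasp point (between the pads) lies 54 mm ahead of it; z points along the fingers, y is the line along which they close (so a half turn about z gives the same grasp; the last joint's range is limited). The gripper opens to 85 mm and grips with 20 to 120 N. Pads are 22 mm wide; open, the fingers measure 114 mm over their backs; the gripper's body (76 mm by 85 mm) begins 54 mm behind the grasp point. The pads swing forward as they close: fully open they stand 13 mm farther back than shut.
Start: joints at [-68.354, 4.979, 10.078, 95.1, 0, 90], TCP at [0.203, -0.511, 0.304] pointing down, gripper open.
Joint ranges: [-179.16, 179.16], [-48.56, 103.87], [-65.8, 70.77], [-126.05, 130.52], [-82.76, 87.17], [-180, 180]. Speed limits (degrees/s): [127.2, 127.2, 147.25, 180, 180, 180].

### API

Orientations are given as [roll, pitch, yaw] about the fixed x, y, z axes, in that order (R = Rz(yaw) Ry(pitch) Rx(roll)).
In Python, from workcell import sensors, imaging, bot gives the robot as it stands.
- The arm moves only by the tool apply_moves, never from a script. Its argument "rows" is a list of rows, each a list of 3 entries, a list of its own where there are three numbers: the shift along the tool's x, y, z in units of 10 cm (1.0 is 10 cm), then the turn, a rotation vector about the tool's x, y, z in units of 30 degrees (1.0 is 30 degrees), then the opening, from 0 (shut) to 1 (fully open). A call has 1 to 20 rows; each row is the pose to reach, as a shift and turn from the pose commanded when the call began, along the tool's axes at that moment; what a row does not reach only later rows make up. A row lasts 1/10 s, in which the tool goes at most 50 mm and 8.59 degrees, less where a joint would pass 70% of its speed; a pose out of reach is approached as far as the arm can. A call with a number of a shift or a turn outside -1 to 1 is refused whole. A call with a gripper value outside its range is refused whole. The fingers move at their own pace and stop on an object; "force" is the grip in N (left out, the last holds). Time passes only in rows, so rows that repeat a pose let the fingers close. It gives the time, the measured TCP pose, the force, the opening and the grip force at its end, in the units of the state.
- sensors.get_obs(): the state, without advancing time (a new reading comes with each control period).
- imaging.camera(name): name is "scene" or "top"; returns (picture, depth): 480x640x3 uint8, red, green, blue; 480x640 float32, m along the optical axis (not along the pixel's ray), 0 where there is no reading.
- imaging.get_calibration(name): a dict with "intrinsics" (3x3 intrinsics, pixels), "dist_coeffs" ([k1, k2, p1, p2, k3] as OpenCV has them; the pictures are not rectified), "world_from_camera" (4x4, takes a point from camera to world coordinates). Camera axes: x right, y down, z forward; pixel columns grow to the right and rows downward; lengths in m; the calibration is good to about 2 mm. A picture is of the moment at which its call begins. get_calibration takes no time and is no camera call.
- bot.job_done(): hands the job in; it is judged then, once.
The state is a dict: "time": time; "q": joint angles; "qd": joint speeds; "joint_efforts": joint torques, N m; "ee_pos": TCP position; "tcp_rot": TCP orientation; "wrist_force": force on the tool from outside, world axes, zero at the start; "torque": the same for the moment, N m; "opening": finger opening in m; "grasp_force": force on a finger pad.
Only numpy, scipy, OpenCV 4.12 (cv2) and the standard library are available. Lean on these libraries where they do the work, as an engineer would, in place of code of your own. Each camera call takes 0.05 s, during which the arm holds its last target. There are 200 camera calls.

### The job

Open the sample store on the worktop: take its recessed steel hatch by the bar handle, lift it straight up off its seat until it clears the sill (it stays under the lips of the side channels), and slide it along the channels to the other end of the store, close to the end wall, so that the well beneath it is fully uncovered. Let the hatch down flat on the deck there and let go. Leave the smaller spare cover, which has the same handle and lies on the worktop, where it is.

Things in the scene. Friction and masses are not known exactly. Their poses are not given: they have to be found in the camera images.
- housing: The sample store: fixed grey box (all in mm), 110 (x) x 216 (y, -105 to 111) x 96 high. Origin on the worktop, mid-box; z up; the hatch slides to its +y. -y half: open well 70 x 70 centred at y -50, ringed by a seat at z 67 for the hatch. +y half: flat deck, z 75, y -3 to 103; the step at y -3 is the sill. End walls 85 high at -y, 90 at +y. Lips along both sides: z 93 to 96, 36 from the middle line.
- hatch_grip (a point): Centre of the hatch's handle bar (all in mm): 40 long (hatch's x), 14 thick (its y, the slide direction: grip across this) and 22 high. Hatch: loose steel plate 86 x 86 x 6, about 0.3 kg, underside 45 below this point; axes as the store's within 2 degrees. Seated, this point is at about (0, -50, 112) in the store. The hatch can rise 20 before it meets the lips; it needs over 8 to clear the sill.
- parking (a point): Where the centre of the handle bar should end: a point fixed to the store at (0, 50, 120) mm in its frame, with the hatch resting on the deck at the +y end, 10 mm short of the end wall. Axes as the store's. No mark is there; 10 mm off along the slide is good enough.
- spare_cover: The spare cover, not to be moved: a loose steel plate 56 x 56 x 6 mm with the same handle (bar 40 x 14 x 22 mm, top 56 mm above the worktop), lying on the worktop beside the store on its -x side. Origin at the centre of its underside, z up.

How it is judged (in metres and radians):
On the way:
1. The hatch is lifted at least 5 mm off its seat while still over the well (z of hatch_grip in the frame of housing above 0.117 m and y of hatch_grip in the frame of housing below -0.025 m), for 0.05 s.
At the end, for the whole second after the job is handed in: The hatch lies flat (within 5 degrees) on the parking deck, in its channels, with its middle at y = 34 mm or more in the store's frame (within 26 mm of the +y end wall), so that the well is fully uncovered; the spare cover is within 20 mm of where it lay (y of hatch_grip in the frame of housing between 0.034 and 0.065 m and x of hatch_grip in the frame of housing between -0.012 and 0.012 m and z of hatch_grip in the frame of housing between 0.116 and 0.124 m and angle between hatch_grip's own z axis and vertical below 0.09 rad and distance of spare_cover from where it was at the start of the episode below 0.02 m); the robot touches nothing.
It fails at once if The spare cover is moved by more than 20 mm (distance of spare_cover from where it was at the start of the episode above 0.02 m).
It also fails if it takes over 32 s, if anything falls off the work surface, if the arm or the gripper's body presses on something with over 40 N, if the wrist force passes 120 N, or if a joint passes its speed limit or range.

## Working session

There is one attempt and no reset: what is moved stays moved. The work goes in short steps, Python scripts to look and compute and a tool call to move; the robot and the scene stay as the last step left them, time stands still between calls to the robot, and variables do not carry over. Pictures are saved under pics/ and viewed, at most 10 in all, crops included, and the job is handed in when it is done.

Besides the shell and the picture viewer there is one more tool, called after "Emit:" by a JSON object that holds its "fn" and its "kwargs". apply_moves: Moves the arm, as the interface text tells. Its arguments: {"type":"object","properties":{"rows":{"type":"array"},"force":{"type":"number"}},"required":["rows"]}

```bash
mkdir -p pics; ls; python3 - <<'E'
from workcell import sensors, imaging, bot
import cv2,numpy as np
for n in("scene","top"):
    p,d=imaging.camera(n); c=imaging.get_calibration(n)
    cv2.imwrite(f"pics/{n}0.png",p[...,::-1]); np.savez(f"{n}0.npz",p=p,d=d,**{k:np.array(v) for k,v in c.items()})
    print(n,np.round(c["world_from_camera"],3).tolist(),np.round(c["intrinsics"],1).tolist(),c["dist_coeffs"],(d>0).mean())
o=sensors.get_obs();print(o)
E
```

```text
pics
scene [[-0.933, 0.191, -0.306, 0.689], [0.361, 0.514, -0.778, 0.346], [0.008, -0.836, -0.548, 0.577], [0.0, 0.0, 0.0, 1.0]] [[462.2, 0.0, 322.1], [0.0, 462.2, 236.0], [0.0, 0.0, 1.0]] [-0.03838198  0.          0.          0.          0.        ] 0.996162109375
top [[0.018, -0.993, 0.114, 0.319], [-1.0, -0.018, -0.003, -0.31], [0.005, -0.114, -0.994, 0.95], [0.0, 0.0, 0.0, 1.0]] [[509.0, 0.0, 328.0], [0.0, 509.0, 243.9], [0.0, 0.0, 1.0]] [0.01499548 0.         0.         0.         0.        ] 0.996201171875
{'time': 0.1, 'q': array([-6.83531845e+01,  5.00712220e+00,  1.00389602e+01,  9.50968727e+01,
       -1.42527815e-03,  8.99985761e+01]), 'qd': array([-0.02243249, -0.02630505,  0.12473113, -0.02802759, -0.06154126,
        0.03052722]), 'joint_efforts': array([-2.77122826e-04, -5.21558905e+01,  4.65654194e+01,  1.59019930e-02,
        7.18663682e-05, -9.13493579e-06]), 'ee_pos': array([ 0.20284284, -0.51111634,  0.30326152]), 'tcp_rot': array([-1.79934965e+02,  1.42366096e-03,  2.16482411e+01]), 'wrist_force': array([ 0.38857366,  0.90575928, -0.25152499]), 'torque': array([-0.02046589,  0.03726457,  0.04397207]), 'grasp_force': 0.0, 'opening': 0.08554307995758377}
```

View pics/top0.png

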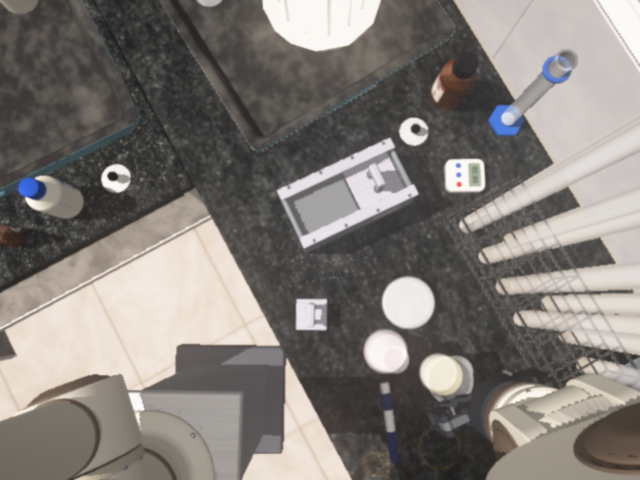

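View pics/scene0.png

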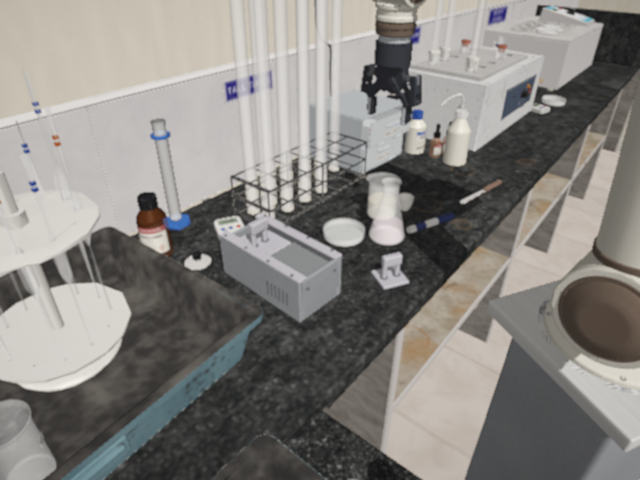

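```bash
cat > h.py <<'E'
import numpy as np,cv2
def cloud(p,d,c):
    v,u=np.mgrid[:480,:640]
    uv=np.stack([u,v],-1).reshape(-1,1,2).astype(np.float64)
    r=cv2.undistortPoints(uv,c["intrinsics"],c["dist_coeffs"]).reshape(480,640,2)
    P=np.dstack([r,np.ones((480,640))])*d[...,None]
    T=np.array(c["world_from_camera"]); return P@T[:3,:3].T+T[:3,3]
def rect(pts):
    (c,s,a)=cv2.minAreaRect((pts[:,:2]*1000).astype(np.float32)); return np.round(c,1),np.round(s,1),round(a,2)
E
python3 - <<'E'
from h import *
for n in("top","scene"):
    f=np.load(n+"0.npz");W=cloud(f["p"],f["d"],f)
    np.save(n+"W.npy",W)
    if n=="top":
        for q in[(347,193),(380,178),(324,208),(312,315),(285,190),(395,150),(480,222),(412,130),(465,175),(408,300),(430,30),(460,80)]:print(q,np.round(W[q[1],q[0]],3))
    c=np.array([.40,-.33])
    m=(np.hypot(W[...,0]-c[0],W[...,1]-c[1])<.15)
    for lo,hi in((.089,.101),(.104,.13),(.07,.083)):
        k=(m&(W[...,2]>lo)&(W[...,2]<hi)).astype(np.uint8)
        N,L,S,_=cv2.connectedComponentsWithStats(k,connectivity=8)
        for i in range(1,N):
            if S[i,4]>25:
                pt=W[L==i];print(n,lo,S[i].tolist(),rect(pt),np.round(pt.mean(0),4),np.round(np.median(pt[:,2]),4))
E
```

```text
(347, 193) [ 0.508 -0.344  0.077]
(380, 178) [ 0.524 -0.396  0.126]
(324, 208) [ 0.481 -0.304  0.077]
(312, 315) [ 0.296 -0.287  0.058]
(285, 190) [ 0.507 -0.237  0.097]
(395, 150) [ 0.611 -0.438 -0.   ]
(480, 222) [ 0.455 -0.563  0.117]
(412, 130) [ 0.643 -0.466  0.023]
(465, 175) [ 0.559 -0.565  0.021]
(408, 300) [ 0.325 -0.46   0.019]
(430, 30) [ 0.823 -0.494  0.056]
(460, 80) [ 0.702 -0.534  0.111]
top 0.089 [278, 167, 129, 81, 2174] (array([ 502. , -333.7]), array([111., 193.]), 26.45) [ 0.481  -0.3205  0.0966] 0.0971
top 0.104 [369, 169, 17, 19, 176] (array([ 528.8, -392.6]), array([34.7, 14. ]), 27.23) [ 0.5252 -0.3926  0.1216] 0.1232
top 0.07 [286, 171, 110, 65, 3464] (array([ 505.2, -332.2]), array([ 74.1, 176.8]), 26.65) [ 0.4969 -0.3214  0.0757] 0.0758
scene 0.089 [267, 217, 75, 45, 614] (array([ 459.5, -352. ]), array([ 21.2, 192.5]), 26.33) [ 0.4553 -0.3423  0.0947] 0.0948
scene 0.089 [255, 247, 53, 37, 536] (array([ 526.7, -283.4]), array([ 24.4, 130.8]), 28.98) [ 0.5227 -0.2732  0.0942] 0.0946
scene 0.104 [254, 217, 15, 18, 172] (array([ 528.1, -390.1]), array([38.1, 14.7]), 25.54) [ 0.5265 -0.3866  0.1155] 0.1164
scene 0.07 [255, 224, 79, 53, 1765] (array([ 488.2, -344.3]), array([ 68. , 178.3]), 26.79) [ 0.4814 -0.3375  0.0739] 0.0736
scene 0.07 [299, 261, 43, 33, 249] (array([ 456.5, -246.3]), array([107.2,   4.8]), 27.17) [ 0.4593 -0.2449  0.0764] 0.0764
scene 0.07 [261, 264, 38, 29, 204] (array([ 528.6, -266.1]), array([ 4.2, 93.7]), 26.7) [ 0.5275 -0.2651  0.0765] 0.0768
```

```bash
python3 - <<'E'
from h import *
c=np.array([.505,-.345])
for n in("top","scene"):
    W=np.load(n+"W.npy")
    m=(np.hypot(W[...,0]-c[0],W[...,1]-c[1])<.14)
    for lo,hi in((.082,.101),(.106,.13),(.116,.13)):
        pt=W[m&(W[...,2]>lo)&(W[...,2]<hi)];print(n,lo,len(pt),rect(pt),np.round(np.median(pt[:,2]),4),pt[:,2].max().round(4))
    # in store frame: heights
    a=np.radians(26.6);R=np.array([[np.cos(a),np.sin(a)],[-np.sin(a),np.cos(a)]])
    s=(W[...,:2]-c)@R.T
    for nm,x0,x1,y0,y1 in(("lip+",.04,.052,-.08,.09),("lip-",-.052,-.04,-.08,.09),("deck",-.03,.03,.01,.09),("hatch",-.035,.035,-.085,-.07)):
        k=(s[...,0]>x0)&(s[...,0]<x1)&(s[...,1]>y0)&(s[...,1]<y1)&(W[...,2]>.05); print(nm,k.sum(),np.median(W[k][:,2]).round(4))
    k=m&(W[...,2]>.112);q=s[k]*1000; print("handle in store",q.min(0),q.max(0),W[k][:,2].max())
    k=m&(W[...,2]>.085)&(W[...,2]<.101);q=s[k]*1000; print("box",np.percentile(q,[0,1,99,100],axis=0).round(1).tolist())
    # obstacles taller than .1 near
    k=(np.hypot(W[...,0]-c[0],W[...,1]-c[1])<.25)&~m&(W[...,2]>.07); 
    q=W[k]; 
    H,xe,ye=np.histogram2d(q[:,0],q[:,1],bins=[np.arange(.25,.80,.05),np.arange(-.65,-.05,.05)]); 
    for i,j in zip(*np.nonzero(H>8)): 
        z=q[(q[:,0]>=xe[i])&(q[:,0]<xe[i+1])&(q[:,1]>=ye[j])&(q[:,1]<ye[j+1])][:,2];print((xe[i].round(2),ye[j].round(2),z.max().round(2)),end=' ')
    print()
E
```

```text
top 0.082 3280 (array([ 507.1, -343.9]), array([111. , 215.8]), 26.45) 0.0969 0.101
top 0.106 235 (array([ 531.2, -391.5]), array([40. , 14.2]), 26.35) 0.1234 0.1285
top 0.116 208 (array([ 531.2, -391.5]), array([40. , 14.2]), 26.35) 0.1236 0.1285
lip+ 812 0.0969
lip- 690 0.0973
deck 1553 0.0762
hatch 306 0.0745
handle in store [-17.40096356 -60.42177501] [ 22.6122289  -46.15119231] 0.12845629878610365
box [[-53.3, -107.5], [-52.8, -106.4], [56.6, 107.1], [58.0, 108.0]]
(np.float64(0.3), np.float64(-0.35), np.float64(0.95)) (np.float64(0.4), np.float64(-0.6), np.float64(0.11)) (np.float64(0.4), np.float64(-0.55), np.float64(0.11)) (np.float64(0.45), np.float64(-0.6), np.float64(0.56)) (np.float64(0.45), np.float64(-0.55), np.float64(0.11)) (np.float64(0.5), np.float64(-0.6), np.float64(0.11)) (np.float64(0.55), np.float64(-0.25), np.float64(0.09)) (np.float64(0.55), np.float64(-0.2), np.float64(0.09)) (np.float64(0.6), np.float64(-0.3), np.float64(0.1)) (np.float64(0.6), np.float64(-0.25), np.float64(0.1)) (np.float64(0.6), np.float64(-0.2), np.float64(0.1)) (np.float64(0.6), np.floa
[... 1128 characters left out ...]
0.5), np.float64(-0.6), np.float64(0.11)) (np.float64(0.55), np.float64(-0.25), np.float64(0.09)) (np.float64(0.55), np.float64(-0.2), np.float64(0.09)) (np.float64(0.6), np.float64(-0.3), np.float64(0.09)) (np.float64(0.6), np.float64(-0.25), np.float64(0.09)) (np.float64(0.6), np.float64(-0.2), np.float64(0.09)) (np.float64(0.6), np.float64(-0.15), np.float64(0.09)) (np.float64(0.65), np.float64(-0.4), np.float64(0.09)) (np.float64(0.65), np.float64(-0.35), np.float64(0.09)) (np.float64(0.65), np.float64(-0.3), np.float64(0.09)) (np.float64(0.7), np.float64(-0.45), np.float64(0.09)) (np.float64(0.7), np.float64(-0.4), np.float64(0.09)) (np.float64(0.7), np.float64(-0.35), np.float64(0.09))
```

Emit:
{"fn": "apply_moves", "kwargs": {"rows": [[[0.3,0,0],[0,0,-0.08],0.8],[[0.6,0,0],[0,0,-0.16],0.6],[[0.9,0,0],[0,0,-0.16],0.6]], "force": 60}}

```text
time: 0.4
ee_pos: [0.2872, -0.4776, 0.3035]
tcp_rot: [-180.0, 0.0, 26.5]
wrist_force: [0.6, 0.3, 0.1]
opening: 0.051
grasp_force: 0.0
```

Emit:
{"fn": "apply_moves", "kwargs": {"rows": [[[0.4,0,0],[0,0,0],0.6],[[0.8,0,0],[0,0,0],0.6],[[0.9,0,0],[0,0,0],0.6],[[0.9,0,0],[0,0,0],0.6]]}}

```text
time: 0.8
ee_pos: [0.3682, -0.4372, 0.3033]
tcp_rot: [-179.9, 0.0, 26.6]
wrist_force: [0.3, -0.6, 0.1]
opening: 0.0514
grasp_force: 0.0
```

```bash
cat > g.py <<'E'
from workcell import sensors
import numpy as np
from scipy.spatial.transform import Rotation as R
o=sensors.get_obs();r=R.from_euler('xyz',o['tcp_rot'],degrees=True)
print(o['time'],o['ee_pos'].round(4),o['tcp_rot'].round(2),o['opening'],o['grasp_force'],o['wrist_force'].round(1))
for n,t,y in(("grip",[.531,-.390,.166],26.4),("park",[.4852,-.3006,.174],26.4)):
    print(n,((r.inv().apply(np.array(t)-o['ee_pos']))/.1).round(3),((r.inv()*R.from_euler('xyz',[180,0,y],degrees=True)).as_rotvec(degrees=True)/30).round(3))
E
python3 g.py
```

```text
0.8 [ 0.3682 -0.4372  0.3033] [-1.7994e+02  1.0000e-02  2.6590e+01] 0.05142439217837453 0.0 [ 0.3 -0.6  0.1]
grip [1.667 0.308 1.373] [-0.002  0.     0.006]
park [ 1.658 -0.696  1.293] [-0.002  0.     0.006]
```

Emit:
{"fn": "apply_moves", "kwargs": {"rows": [[[0.4,0.1,0],[0,0,0],0.6],[[0.8,0.2,0],[0,0,0],0.6],[[0.95,0.3,0.1],[0,0,0],0.6],[[0.95,0.3,0.2],[0,0,0],0.6]]}}

```text
time: 1.2
ee_pos: [0.4664, -0.4231, 0.2827]
tcp_rot: [-180.0, 0.0, 26.5]
wrist_force: [-0.2, 0.9, 0.3]
opening: 0.0513
grasp_force: 0.0
```

Emit:
{"fn": "apply_moves", "kwargs": {"rows": [[[0.4,0,0.2],[0,0,0],0.6],[[0.7,0,0.5],[0,0,0],0.6],[[0.72,0,0.6],[0,0,0],0.6],[[0.72,0,0.6],[0,0,0],0.6],[[0.72,0,0.6],[0,0,0],0.6]]}}

```text
time: 1.7
ee_pos: [0.5286, -0.3914, 0.2248]
tcp_rot: [180.0, 0.0, 26.4]
wrist_force: [-0.2, -1.1, -0.1]
opening: 0.0514
grasp_force: 0.0
```

```bash
python3 g.py; python3 - <<'E'
from workcell import imaging
import cv2,numpy as np
a=imaging.camera("scene")[0][130:330,170:400];b=imaging.camera("top")[0][100:300,240:470]
cv2.imwrite("pics/c1.png",cv2.resize(np.vstack([a,b]),None,fx=1.5,fy=1.5)[...,::-1])
E
```

```text
1.7 [ 0.5286 -0.3914  0.2248] [1.7997e+02 1.0000e-02 2.6370e+01] 0.05142619984228539 0.0 [-0.2 -1.1 -0.1]
grip [ 0.028 -0.002  0.588] [ 0.001  0.    -0.001]
park [ 0.015 -1.007  0.507] [ 0.001  0.    -0.001]
```

View pics/c1.png

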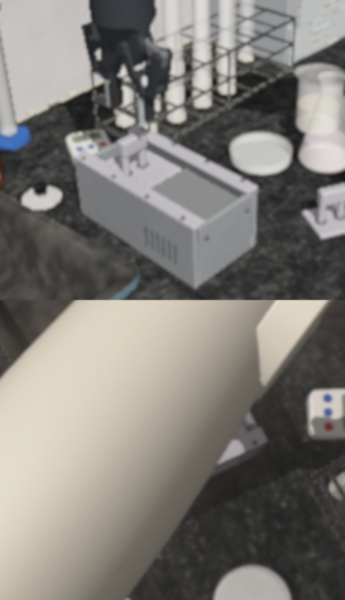

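The scene view (upper half) shows the gripper straight above the hatch's handle, which is near (130,145) in the crop. In the top view the arm hides the store. I'll descend and grip.

Emit:
{"fn": "apply_moves", "kwargs": {"rows": [[[0.03,0,0.3],[0,0,0],0.6],[[0.03,0,0.45],[0,0,0],0.6],[[0.03,0,0.55],[0,0,0],0.6],[[0.03,0,0.58],[0,0,0],0.6],[[0.03,0,0.58],[0,0,0],0.6]]}}

```text
time: 2.3
ee_pos: [0.5325, -0.3892, 0.1661]
tcp_rot: [-180.0, 0.0, 26.4]
wrist_force: [0.5, 0.4, 0.2]
opening: 0.0512
grasp_force: 0.0
```

Emit:
{"fn": "apply_moves", "kwargs": {"rows": [[[0,0,0],[0,0,0],0.3],[[0,0,0],[0,0,0],0.1],[[0,0,0],[0,0,0],0],[[0,0,0],[0,0,0],0],[[0,0,0],[0,0,0],0],[[0,0,0],[0,0,0],0]]}}

```text
time: 2.9
ee_pos: [0.533, -0.3893, 0.1669]
tcp_rot: [179.9, -0.0, 26.4]
wrist_force: [0.4, -0.9, 5.3]
opening: 0.0131
grasp_force: 59.7
```

Emit:
{"fn": "apply_moves", "kwargs": {"rows": [[[0,0,-0.03],[0,0,0],0],[[0,0,-0.07],[0,0,0],0],[[0,0,-0.11],[0,0,0],0],[[0,0,-0.14],[0,0,0],0],[[0,0,-0.14],[0,0,0],0],[[0,0,-0.14],[0,0,0],0]]}}

```text
time: 3.5
ee_pos: [0.5327, -0.3891, 0.1798]
tcp_rot: [-180.0, 0.0, 26.4]
wrist_force: [-1.1, -0.1, -3.2]
opening: 0.013
grasp_force: 58.5
```

```bash
python3 g.py; python3 - <<'E'
from workcell import imaging
import cv2
a=imaging.camera("scene")[0][170:320,190:370]
cv2.imwrite("pics/c2.png",cv2.resize(a,None,fx=3,fy=3)[...,::-1])
E
```

```text
3.5 [ 0.5327 -0.3891  0.1798] [-180.      0.     26.45] 0.013014269232140342 58.483691811561584 [-1.1 -0.1 -3.2]
grip [-0.019  0.001  0.138] [-0.     0.     0.002]
park [-0.031 -1.004  0.058] [-0.     0.     0.002]
```

View pics/c2.png

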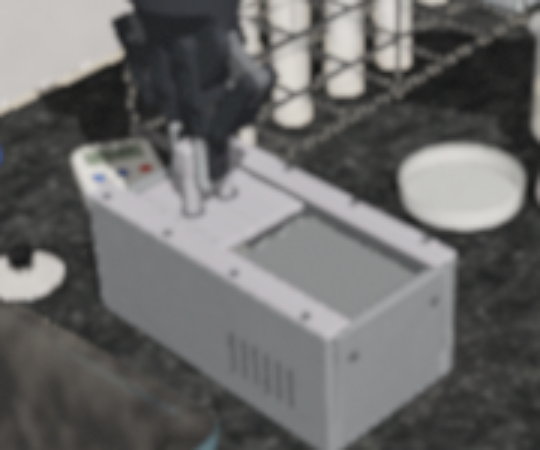

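The hatch is lifted: the plate edge now stands above the deck near (270,225), and the wrist reads the plate's weight of about 3 N. Next, the slide.

Emit:
{"fn": "apply_moves", "kwargs": {"rows": [[[0,-0.05,0],[0,0,0],0],[[0,-0.15,0],[0,0,0],0],[[0,-0.25,0],[0,0,0],0],[[0,-0.35,0],[0,0,0],0],[[0,-0.45,0],[0,0,0],0],[[0,-0.5,0],[0,0,0],0],[[0,-0.5,0],[0,0,0],0]]}}

```text
time: 4.25
ee_pos: [0.5102, -0.3436, 0.1803]
tcp_rot: [180.0, -0.0, 26.5]
wrist_force: [0.8, 0.5, -3.4]
opening: 0.0132
grasp_force: 58.7
```

Emit:
{"fn": "apply_moves", "kwargs": {"rows": [[[0,-0.1,0],[0,0,0],0],[[0,-0.2,0],[0,0,0],0],[[0,-0.3,0],[0,0,0],0],[[0,-0.4,0],[0,0,0],0],[[0,-0.47,0],[0,0,0],0],[[0,-0.5,0],[0,0,0],0],[[0,-0.5,0],[0,0,0],0]]}}

```text
time: 4.95
ee_pos: [0.4881, -0.2992, 0.1801]
tcp_rot: [180.0, -0.0, 26.5]
wrist_force: [0.6, -0.7, -3.1]
opening: 0.0134
grasp_force: 58.9
```

Emit:
{"fn": "apply_moves", "kwargs": {"rows": [[[0,0,0.02],[0,0,0],0],[[0,0,0.04],[0,0,0],0],[[0,0,0.05],[0,0,0],0],[[0,0,0.055],[0,0,0],0],[[0,0,0.06],[0,0,0],0],[[0,0,0.06],[0,0,0],0]]}}

```text
time: 5.55
ee_pos: [0.4881, -0.2997, 0.1749]
tcp_rot: [180.0, -0.0, 26.4]
wrist_force: [-3.4, 1.4, 7.6]
opening: 0.013
grasp_force: 60.3
```

```bash
python3 g.py; python3 - <<'E'
from workcell import imaging
import cv2
a=imaging.camera("scene")[0][170:320,190:370]
cv2.imwrite("pics/c3.png",cv2.resize(a,None,fx=3,fy=3)[...,::-1])
E
```

```text
5.55 [ 0.4881 -0.2997  0.1749] [ 1.7995e+02 -2.0000e-02  2.6430e+01] 0.012975262782396305 60.31935095787048 [-3.4  1.4  7.6]
grip [-0.018  0.999  0.09 ] [ 0.002 -0.001  0.001]
park [-0.03  -0.005  0.009] [ 0.002 -0.001  0.001]
```

View pics/c3.png

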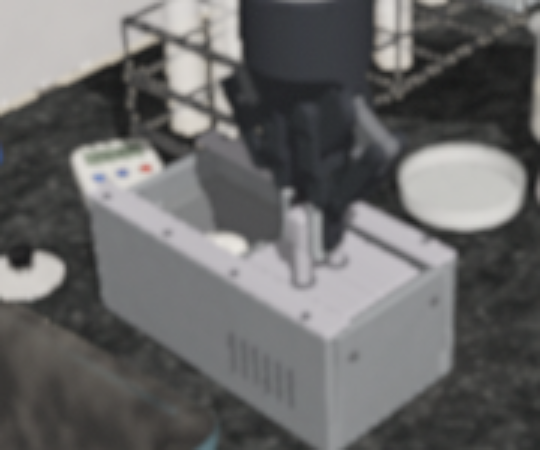

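The hatch is at the +y end, with the well open at (230,240), and the force shows it resting on the deck. Now I'll release it.

Emit:
{"fn": "apply_moves", "kwargs": {"rows": [[[0,0,0],[0,0,0],0.25],[[0,0,0],[0,0,0],0.45],[[0,0,0],[0,0,0],0.5],[[0,0,0],[0,0,0],0.5],[[0,0,-0.1],[0,0,0],0.5],[[0,0,-0.3],[0,0,0],0.5],[[0,0,-0.6],[0,0,0],0.5],[[0,0,-0.9],[0,0,0],0.5],[[0,0,-0.95],[0,0,0],0.5],[[0,0,-0.95],[0,0,0],0.5]]}}

```text
time: 6.6
ee_pos: [0.4885, -0.2998, 0.2705]
tcp_rot: [179.9, -0.1, 26.4]
wrist_force: [0.7, -0.0, -0.3]
opening: 0.0425
grasp_force: 0.0
```

```bash
python3 - <<'E'
from workcell import imaging
from h import *
p,d=imaging.camera("scene")
cv2.imwrite("pics/c4.png",cv2.resize(p[120:340,170:430],None,fx=2.5,fy=2.5)[...,::-1])
W=cloud(p,d,imaging.get_calibration("scene"))
a=np.radians(26.4);R=np.array([[np.cos(a),np.sin(a)],[-np.sin(a),np.cos(a)]])
s=(W[...,:2]-[.506,-.343])@R.T
k=(abs(s[...,0])<.04)&(abs(s[...,1]-.05)<.03)&(W[...,2]>.112)&(W[...,2]<.15)
print(rect(np.dstack([s,W[...,2]])[k]),np.percentile(W[k][:,2],[50,99,100]))
E
```

```text
(array([ 0.7, 49.5]), array([41. , 15.7]), 0.41) [0.12499414 0.13153602 0.13256706]
```

View pics/c4.png

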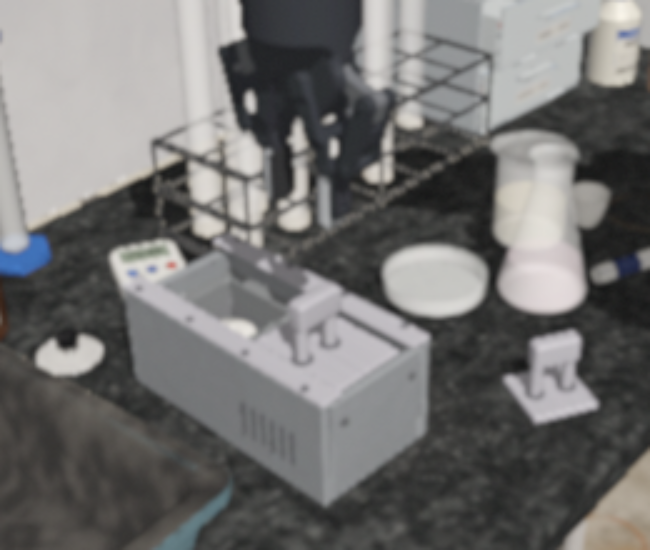

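The hatch lies flat at the +y end, with its handle at (315,320) and the well uncovered at (240,310). The gripper is clear and the spare cover at (555,375) hasn't moved.

```bash
python3 -c "
from workcell import bot
print(bot.job_done())"
```

```text
the job is handed in; nothing more can be done
None
```

The hatch is parked flat on the deck at the +y end (handle measured at about y = 50 mm) with the well fully uncovered; the spare cover was not touched, and the job is handed in (no verdict was returned).

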